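Free the trammel arm from its left-hand knob

TASK

Take the trammel arm off the pivot stand: its black knob has a left-hand thread, so undo it by turning it clockwise (seen from above) until you feel the end of the thread, and do not force it there: the stand's head sits on soft rubber and must not be twisted far. Then slide the arm gently out from under the knob by its blue fin and lay it flat, fin up, centred on the grey felt pad. Leave the woofer, coil, mug and terminal plate alone.

Things in the scene. Friction and masses are not known exactly. Their poses are not given: they have to be found in the camera images.
- stand: pivot stand, bolted down: steel foot plate 132 x 104 x 8 mm and, on a rubber bush, a grey head block 124 x 90 mm (top 32 mm high) with steel guide rails (to 40 mm) and a black round knob on an upright stud. The head gives in twist about the stud (1.2 N m per rad) and springs back. Origin on the stud axis at table height, z up; the arm sticks out and is drawn out along its -x
- stud (a point): point on the stud and knob axis, 32 mm above the table, level with the arm's underside. The knob is 50 mm in diameter, 31 mm tall; its underside is 46 mm above the table at its lowest setting and climbs 2 mm per rad of clockwise turn. Turning takes about 0.07 to 0.1 N m. A 24 mm collar under it sits in a 6 mm deep recess of the arm and locks it
- thread_axis (a point): point on the same axis, 46 mm above the table. The knob starts 0 to 1.8 rad up its thread (hidden); the arm is free from about 2.75 rad; a hard stop ends the thread at 3.55 rad: there the knob stays on and its collar is 1.6 mm clear of the arm. Nothing shows the setting: turn, in several grasps of up to about 1.5 rad, until the stop is felt
- head_corner (a point): top corner of the stand's grey head block, 74 mm to -x and 45 mm to +y of the stud in the stand's frame; shows how far the head is twisted. 25 mm here (about 0.29 rad, 0.35 N m) is more than the rubber bush bears
- trammel_arm: flat aluminium arm 140 x 50 x 12 mm, 0.18 kg, with an upright blue fin. Origin at the centre of its underside, x along it, z up. Its +x end has an open slot, 15 mm wide, round the 11 mm stud (axis 45 mm to +x of the origin). It lies 32 mm above the table between rails 8 mm high (2.5 mm play each side). Drawn 45 mm or more along its -x it is clear of collar and knob
- fin (a point): top centre of the blue fin: 45 mm to -x of the arm's origin, 44 mm above its underside. The fin is 32 mm long (along the arm's x), 10 mm thick (y) and stands 32 mm above the plate: pinch it across its 10 mm
- felt_pad: grey round felt pad, 120 mm across, 10 mm thick, fixed on the table, to the left or the right of the stand; origin at the centre of its underside
- woofer: black 122 mm cone loudspeaker driver, 66 mm tall, bystander; origin at the centre of its underside
- coil: small copper coil on a white spool, 58 mm across, 22 mm tall, bystander; origin at the centre of its underside
- coffee_mug: white mug, 80 mm across and 92 mm tall, bystander; origin at the centre of its underside
- terminal: black 62 mm square terminal plate with two white posts, 24 mm tall, bystander; origin at the centre of its underside
There are look-alikes about, which are no part of the job. What is meant by the trammel_arm is not orange or turquoise, and is the larger of those in its own colour.

How it is judged:
On the way:
1. the arm has been drawn out along its guide, at least 30 mm towards the open side of the stand, still low over the table (x of trammel_arm in the frame of stand below -0.075 m and z of trammel_arm in the frame of stand below 0.2 m), for 0.1 s.
At the end, for the whole second after the job is handed in: the arm lies at rest, fin up and flat (within 0.1 rad) on the felt pad, its origin within 25 mm of the pad's centre and 6 to 14 mm above the table (horizontal distance between trammel_arm and felt_pad below 0.025 m and height (world z) of trammel_arm between 0.006 and 0.014 m and angle between trammel_arm's own z axis and vertical below 0.1 rad and linear speed of trammel_arm below 0.02 m/s); the robot touches nothing.
It fails at once if the stand's head is twisted hard: its corner moves more than 25 mm (distance of head_corner from where it was at the start of the episode above 0.025 m).
It fails at once if the arm is wrenched against the stand with more than 30 N (contact force between trammel_arm and stand above 30 N).
It fails at once if a bystander (woofer, coil, mug, terminal plate) is moved more than 20 mm (distance of any of woofer, coil, coffee_mug, terminal from where it was at the start of the episode above 0.02 m).
It also fails if it takes over 72 s, if anything falls off the work surface, if the arm or the gripper's body presses on something with over 40 N, if the wrist force passes 120 N, or if a joint passes its speed limit or range.

ROBOT

A 6-joint arm with a two-finger parallel gripper is mounted at the origin on a cart in front of the work surface, level with it; the furniture and walls round the work are solid. World frame = base frame: x ahead of the robot, y to its left, z up, the work surface at z = 0. Lengths are in m, angles in rad, forces in N, time in s.
With the tool pointing down it reaches from about 0.375 to 0.9 m from the base axis. Payload 3.1 kg.
Tool frame: the origin (TCP) lies midway between the tips of the shut fingers; the grasp point (between the pads) lies 19 mm behind it; x points along the fingers, z is the direction in which the jaws open and shut, and the axes are right-handed (so a half turn about x gives the same grasp; the last joint's range is limited). The gripper opens to 85 mm and grips with 20 to 120 N. Pads are 22 mm wide; open, the fingers measure 114 mm over their backs; the gripper's body (76 mm by 85 mm) begins 54 mm behind the grasp point. The pads swing forward as they close: fully open they stand 13 mm farther back than shut.
Start: joints at [-1.484, 0.527, 1.433, -0, 1.181, -0.178], TCP at [0.164, -0.603, 0.231] pointing down, gripper open.
Joint ranges: [-3.08, 3.08], [-0.75, 2.2], [0.22, 2.44], [-1.43, 4.57], [0, 2.65], [-2.85, 2.85]. Speed limits (rad/s): [2.79, 2.79, 3.14, 3.14, 3.14, 3.14].

INTERFACE

Orientations are given as a unit quaternion [x, y, z, w].
In Python, from station import telemetry, optics, manip gives the robot as it stands.
- The arm moves only by the tool step_arm, never from a script. Its argument "commands" is a list of rows, each a list of 4 numbers: the shift along the tool's x, y, z in m, then the turn about the tool's x in rad. A call has 1 to 8 rows; each row is the pose to reach, as a shift and turn from the pose measured when the call began, along the tool's axes at that moment; what a row does not reach only later rows make up. A row lasts 1/12 s, in which the tool goes at most 41.7 mm and 7.16 degrees, less where a joint would pass 70% of its speed; a pose out of reach is approached as far as the arm can. A call with a gripper value outside its range is refused whole. "jaw" is the finger opening in m, from 0 to 0.0854, set as the call begins (left out, the last holds). The fingers move at their own pace and stop on an object; "grip_force" is the grip in N (left out, the last holds). Time passes only in rows, so rows that repeat a pose let the fingers close. It gives the time, the measured TCP pose, the force and the opening at its end, in the units of the state.
- telemetry.sense(): the state, without advancing time (a new reading comes with each control period).
- optics.snapshot(name): name is "side" or "top" or "wrist"; returns the picture (480x640x3 uint8, red, green, blue); there is no depth.
- optics.camera_params(name): a dict with "mtx" (3x3 intrinsics, pixels), "origin" and "attitude" of the camera in the world. Camera axes: x right, y down, z forward; pixel columns grow to the right and rows downward; lengths in m; the calibration is good to about 2 mm. A picture is of the moment at which its call begins: read the wrist's pose just before it. camera_params takes no time and is no camera call; for the wrist camera it gives the pose at the moment of the call.
- manip.sign_off(): hands the job in, once; it reports no verdict.
The state is a dict: "t": time; "q": joint angles; "qd": joint speeds; "tau": joint torques, N m; "tcp_pos": TCP position; "tool_rot": TCP orientation; "force": force on the tool from outside, world axes, zero at the start; "ft_torque": the same for the moment, N m; "finger_gap": opening from 0.0 (shut) to 1.0 (fully open).
Only numpy, scipy, OpenCV 4.12 (cv2) and the standard library are available. Lean on these libraries where they do the work, as an engineer would, in place of code of your own. Each camera call takes 0.05 s, during which the arm holds its last target.

## Working session

There is one attempt and no reset: what is moved stays moved. The work goes in short steps, Python scripts to look and compute and a tool call to move; the robot and the scene stay as the last step left them, time stands still between calls to the robot, and variables do not carry over. Pictures are saved under pics/ and viewed, and the job is handed in when it is done.

Besides the shell and the picture viewer there is one more tool, called after "Emit:" as a command line: name --pt "numbers of a row" for each row, then --argument value for the rest. step_arm: Moves the arm, as the interface text tells. Its arguments: {"type":"object","properties":{"commands":{"type":"array","items":{"type":"array","items":{"type":"number"}}},"jaw":{"type":"number"},"grip_force":{"type":"number"}},"required":["commands"]}

```bash
ls; mkdir -p pics
python3 - <<'E'
from station import telemetry, optics, manip
import cv2
s=telemetry.sense();print(s)
for n in("side","top","wrist"):
    p=optics.camera_params(n);print(n,p)
    cv2.imwrite(f"pics/{n}0.png",optics.snapshot(n)[:,:,::-1])
E
```

```text
pics
{'t': 0.0, 'q': array([-1.48449681e+00,  5.28485657e-01,  1.43389527e+00,  4.99296560e-05,
        1.18138832e+00, -1.78540301e-01]), 'qd': array([ 0.00113275,  0.00044218,  0.00058933, -0.0023248 ,  0.00048505,
        0.00029467]), 'tau': array([-4.94553242e-04, -4.42356992e+01, -1.78024596e+01, -1.54453073e-04,
        8.41315807e-03,  1.49485612e-05]), 'tcp_pos': array([ 0.16355228, -0.60248816,  0.23032388]), 'tool_rot': array([ 0.43019076,  0.56214127, -0.42903145,  0.56112843]), 'force': array([ 0.22580553,  0.19176484, -0.75090819]), 'ft_torque': array([-0.01910171,  0.03396526,  0.03210283]), 'finger_gap': 0.9985582358602766}
side {'mtx': array([[536.91699087,   0.        , 330.56089193],
       [  0.        , 536.91699087, 241.7874915 ],
       [  0.        ,   0.        ,   1.        ]]), 'origin': array([0.01650063, 0.87416754, 0.87689969]), 'attitude': array([-0.24866991,  0.86380415, -0.42078968,  0.12223629])}
top {'mtx': array([[456.35292835,   0.        , 317.70166042],
       [  0.        , 456.35292835, 235.34831844],
       [  0.        ,   0.        ,   1.        ]]), 'origin': array([0.43632031, 0.02323087, 1.17270132]), 'attitude': array([-0.70507852,  0.70803202, -0.02643324,  0.02926127])}
wrist {'mtx': array([[428.58777964,   0.        , 315.99104172],
       [  0.        , 428.58777964, 235.90602962],
       [  0.        ,   0.        ,   1.        ]]), 'origin': array([ 0.22686859, -0.58591481,  0.37353008]), 'attitude': array([ 0.78741622, -0.60241922, -0.07969997,  0.10351182])}
```

View pics/top0.png

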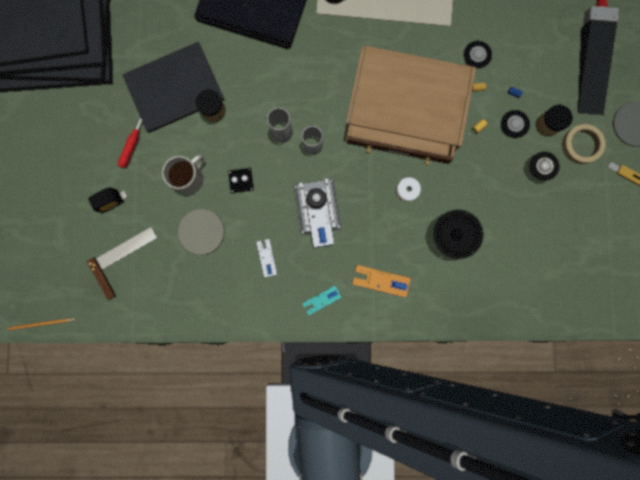

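View pics/side0.png

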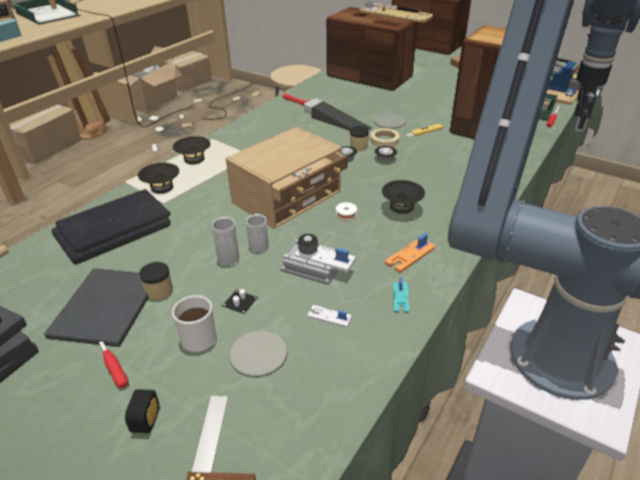

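View pics/wrist0.png

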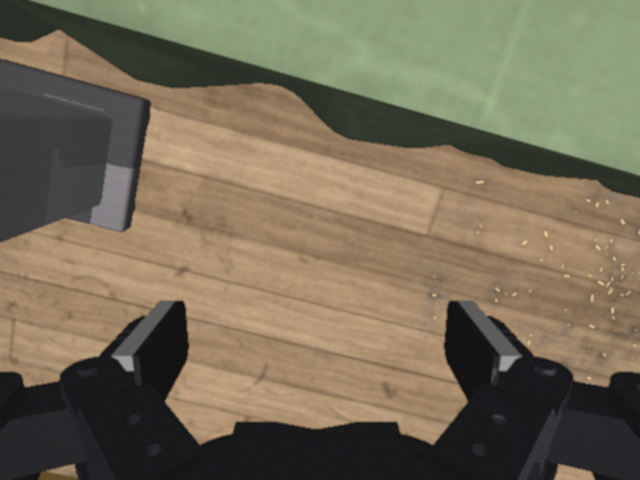

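Candidates for the trammel arm in the top view: silver on the stand (318,215), small silver (266,258), turquoise (322,300) and orange (382,281). The silver one in the stand is the larger of its colour and has the knob. Next I'll confirm it in an enlarged crop.

Run:
```python
import cv2
im=cv2.imread("pics/top0.png")
cv2.imwrite("pics/c1.png",cv2.resize(im[165:285,240:360],None,fx=5,fy=5,interpolation=cv2.INTER_CUBIC))
im=cv2.imread("pics/side0.png")
cv2.imwrite("pics/c2.png",cv2.resize(im[220:340,270:370],None,fx=5,fy=5,interpolation=cv2.INTER_CUBIC))
```

```text
(no output)
```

View pics/c1.png

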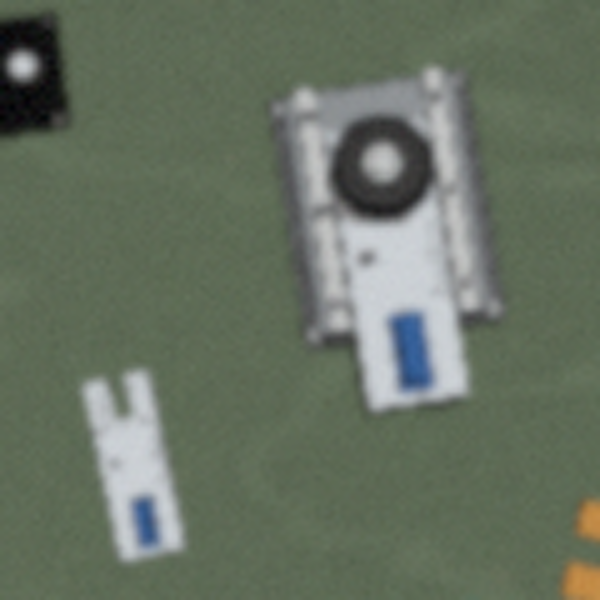

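View pics/c2.png

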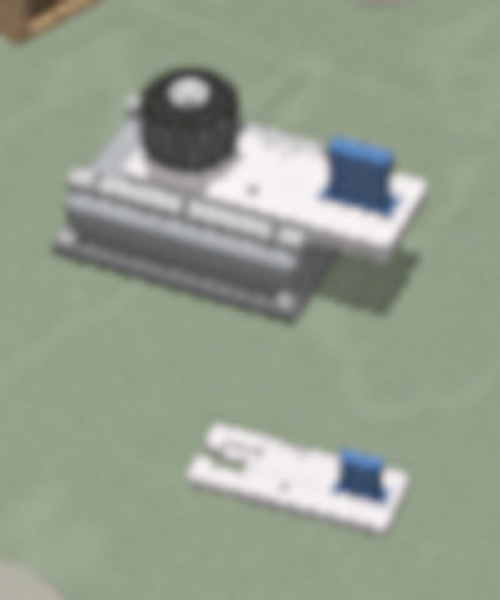

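The crop shows the larger silver arm in the stand, with the knob over its slot. The small one is a look-alike. Next I'll compute positions from the top view.

```bash
cat > h.py <<'E'
import numpy as np
from scipy.spatial.transform import Rotation as R
from station import telemetry, optics
def ray(p,u,v):
    d=R.from_quat(p["attitude"]).as_matrix()@np.linalg.inv(p["mtx"])@[u,v,1.]
    return np.array(p["origin"]),d
def at(p,u,v,z):
    o,d=ray(p,u,v); return o+d*(z-o[2])/d[2]
def proj(p,X):
    c=R.from_quat(p["attitude"]).as_matrix().T@(np.array(X)-p["origin"]); q=p["mtx"]@c; return q[:2]/q[2]
def tool(s=None):
    s=s or telemetry.sense(); return s["tcp_pos"],R.from_quat(s["tool_rot"])
def shift(target):  # world target tcp -> tool axes shift
    t,r=tool(); return r.inv().apply(np.array(target)-t)
E
python3 - <<'E'
from h import *
p=optics.camera_params("top"); q=optics.camera_params("side")
print("knobtop",at(p,316.4,197.8,.079),"fin",at(p,322.4,235,.076),"pad",at(p,201.5,231.5,.01))
print("side: knob",at(q,270+188/5,220+92/5,.079),"fin",at(q,270+360/5,220+148/5,.076),"pad",at(q,258.5,353,.01))
print("mug",at(p,180,175,.092),"term",at(p,240,180,.01),"coil",at(p,409,189,.02),"woof",at(p,458,234,.06),"small arm",at(p,266,258,.02),"cups",at(p,279,118,.1),at(p,312,135,.08),"orange",at(p,382,281,.02),"turq",at(p,322,300,.02))
print(tool()[1].as_matrix())
E
```

```text
knobtop [0.61383137 0.03021858 0.079     ] fin [0.52370499 0.01611657 0.076     ] pad [0.53929851 0.32515787 0.01      ]
side: knob [0.61558869 0.0295734  0.079     ] fin [0.52405976 0.01912326 0.076     ] pad [0.53556875 0.33266211 0.01      ]
mug [0.66859185 0.35778441 0.092     ] term [0.67236521 0.22777451 0.01      ] coil [ 0.64497409 -0.20581803  0.02      ] woof [ 0.52599045 -0.31529447  0.06      ] small arm [0.47052589 0.15844269 0.02      ] cups [0.80483251 0.11939599 0.1       ] [0.76871416 0.04038018 0.08      ] orange [ 0.41157765 -0.13342325  0.02      ] turq [0.364789   0.01754406 0.02      ]
[[-1.45673780e-04  9.65150742e-01  2.61694524e-01]
 [ 1.66157815e-03  2.61694399e-01 -9.65149357e-01]
 [-9.99998609e-01  2.94228949e-04 -1.64179540e-03]]
```

Emit:
step_arm --pt "0 0.031 -0.025 -0.11" --pt "0 0.062 -0.051 -0.22" --pt "0 0.093 -0.076 -0.33" --pt "0 0.124 -0.102 -0.44" --pt "0 0.155 -0.127 -0.55" --pt "0 0.186 -0.153 -0.66" --pt "0 0.217 -0.178 -0.77" --pt "0 0.248 -0.203 -0.88"

```text
t: 0.82
tcp_pos: [0.3504, -0.3399, 0.2309]
tool_rot: [0.148, 0.692, -0.147, 0.691]
force: [1.0, -1.6, -0.1]
finger_gap: 0.999
```

Run:
```python
from h import *
s=telemetry.sense();print(s["t"],s["tcp_pos"],s["q"],shift([.6145,.030,.2]))
```

```text
0.8167 [ 0.35042557 -0.33993379  0.2308652 ] [-1.00012258e+00  3.45706199e-01  1.76724037e+00  1.03843449e-03
  1.03047078e+00 -5.79665135e-01] [0.0315487  0.44549652 0.08986937]
```

Emit:
step_arm --pt "0 0.035 0.007 -0.12" --pt "0 0.07 0.014 -0.24" --pt "0 0.105 0.021 -0.36" --pt "0 0.14 0.028 -0.48" --pt "0 0.175 0.035 -0.6" --pt "0 0.21 0.042 -0.72" --pt "0 0.245 0.049 -0.84" --pt "0 0.28 0.056 -0.96"

```text
t: 1.48
tcp_pos: [0.5166, -0.1056, 0.2312]
tool_rot: [-0.19, 0.681, 0.191, 0.681]
force: [0.3, -0.7, -0.0]
finger_gap: 0.998
```

Run:
```python
from h import *
s=telemetry.sense();print(s["t"],s["tcp_pos"],s["q"],shift([.6145,.030,.2]))
```

```text
1.4833 [ 0.5165712  -0.10555373  0.23118003] [-0.41463923  0.3969903   1.67611999  0.00190765  1.06984937 -0.96054618] [0.03140572 0.06508417 0.15399607]
```

Emit:
step_arm --pt "0.003 0.008 0.019 -0.12" --pt "0.006 0.016 0.038 -0.24" --pt "0.009 0.024 0.058 -0.36" --pt "0.012 0.032 0.077 -0.48" --pt "0.015 0.04 0.096 -0.6" --pt "0.018 0.049 0.115 -0.72" --pt "0.02 0.057 0.135 -0.84" --pt "0.02 0.065 0.154 -0.96"

```text
t: 2.15
tcp_pos: [0.6145, 0.031, 0.2105]
tool_rot: [-0.484, 0.515, 0.486, 0.515]
force: [-0.7, -0.4, 0.2]
finger_gap: 0.999
```

Emit:
step_arm --pt "0 0 0 -0.06" --pt "0 0 0 -0.06" --pt "0 0 0 -0.06"

```text
t: 2.4
tcp_pos: [0.6141, 0.0312, 0.21]
tool_rot: [-0.498, 0.501, 0.501, 0.5]
force: [0.1, 0.6, 0.1]
finger_gap: 1.003
```

Run:
```python
from h import *
import cv2
s=telemetry.sense();print(s["t"],s["tcp_pos"],s["q"],shift([.6145,.030,.2]))
print(optics.camera_params("wrist"))
cv2.imwrite("pics/w1.png",optics.snapshot("wrist")[:,:,::-1])
```

```text
2.4 [0.61406419 0.03121698 0.20995372] [-0.13161378  0.53915724  1.47840837  0.0019888   1.12802682 -1.7023009 ] [ 0.00994919 -0.00047411 -0.00123947]
{'mtx': array([[428.58777964,   0.        , 315.99104172],
       [  0.        , 428.58777964, 235.90602962],
       [  0.        ,   0.        ,   1.        ]]), 'origin': array([0.54942332, 0.03074802, 0.35328157]), 'attitude': array([0.70168296, 0.70077786, 0.09127675, 0.09066409])}
```

View pics/w1.png

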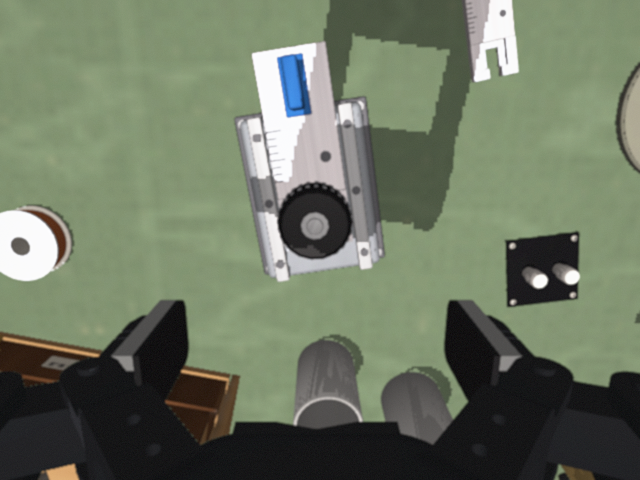

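The wrist view shows the knob at (315,222), the fin top at about (291,82), and the cups and drawer beyond the fingers. I'll measure closer in crops.

Run:
```python
import cv2
im=cv2.imread("pics/w1.png")
cv2.imwrite("pics/c3.png",cv2.resize(im[170:290,230:390],None,fx=5,fy=5,interpolation=cv2.INTER_CUBIC))
cv2.imwrite("pics/c4.png",cv2.resize(im[35:155,230:390],None,fx=5,fy=5,interpolation=cv2.INTER_CUBIC))
```

```text
(no output)
```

View pics/c3.png

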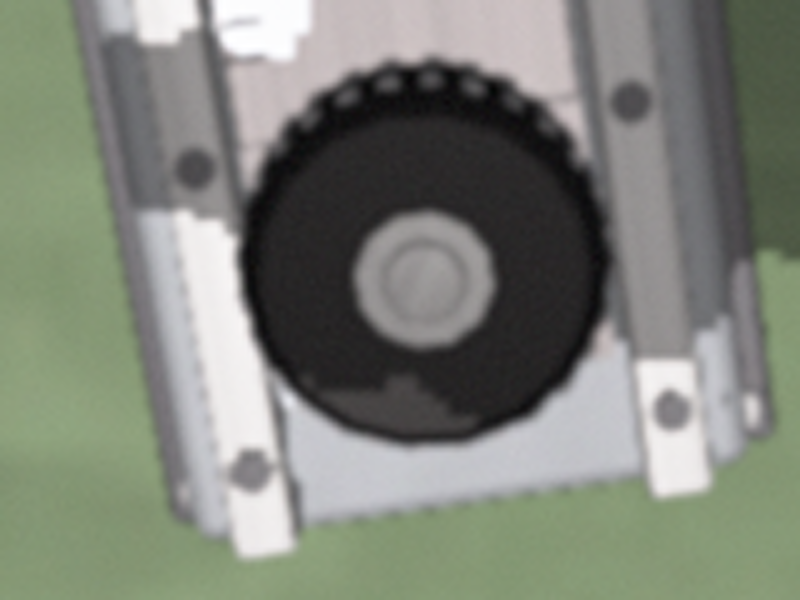

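View pics/c4.png

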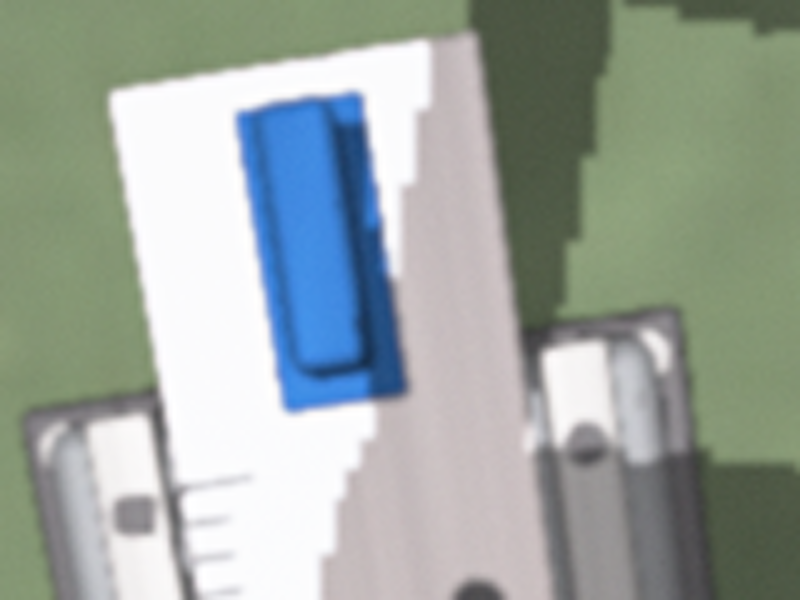

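Run:
```python
from h import *
p=optics.camera_params("wrist")
k=at(p,315.1,225.3,.079); f=at(p,293,81.6,.076)
print("knob",k,"fin",f,f-k,np.hypot(*(f-k)[:2]))
for a,b,z in(((112,95),(177,465),.044),((475,35),(545,560),.044),((297,85),(367,365),.076)):
    A=at(p,230+a[0]/5,35+a[1]/5,z);B=at(p,230+b[0]/5,35+b[1]/5,z);d=B-A;print("yaw",np.arctan2(d[1],d[0]))
l=at(p,230+180/5-.0,35+480/5,.044)
L=at(p,230+243/5,170+265/5,.065);Rr=at(p,230+607/5,170+265/5,.065);print("knob width",L,Rr)
# rails far ends
for u,v in((265,552),(682,492)): print("rail end",at(p,230+u/5,170+v/5,.04))
print(shift([k[0],k[1],.2]))
```

```text
knob [0.61459193 0.02998175 0.079     ] fin [0.5250046  0.01666882 0.076     ] [-0.08958733 -0.01331293 -0.003     ] 0.090571098683158
yaw 0.14813871779400528
yaw 0.14687598401530827
yaw 0.2463281175773752
knob width [0.61624026 0.0047602  0.065     ] [0.61633824 0.0550342  0.065     ]
rail end [0.66784942 0.00486037 0.04      ]
rail end [0.65813354 0.06944687 0.04      ]
[ 0.01009384 -0.00065053 -0.00088523]
```

Emit:
step_arm --pt "0.025 -0.0006 -0.001 0" --pt "0.05 -0.0006 -0.001 0" --pt "0.075 -0.0006 -0.001 0" --pt "0.1 -0.0006 -0.001 0" --pt "0.12 -0.0006 -0.001 0" --pt "0.14 -0.0006 -0.001 0" --pt "0.14 -0.0006 -0.001 0" --pt "0.14 -0.0006 -0.001 0" --jaw 0.0854 --grip_force 30

```text
t: 3.12
tcp_pos: [0.6131, 0.0295, 0.0694]
tool_rot: [-0.497, 0.502, 0.501, 0.5]
force: [0.3, 0.8, 0.2]
finger_gap: 0.996
```

Run:
```python
from h import *
import cv2
print(telemetry.sense()["ft_torque"],shift([.6146,.030,.047]))
im=optics.snapshot("side")[:,:,::-1]
cv2.imwrite("pics/s2.png",cv2.resize(im[140:320,210:430],None,fx=3.3,fy=3.3))
```

```text
[-0.02234838  0.02789727 -0.04229087] [ 0.02237943 -0.00163583  0.0004104 ]
```

View pics/s2.png

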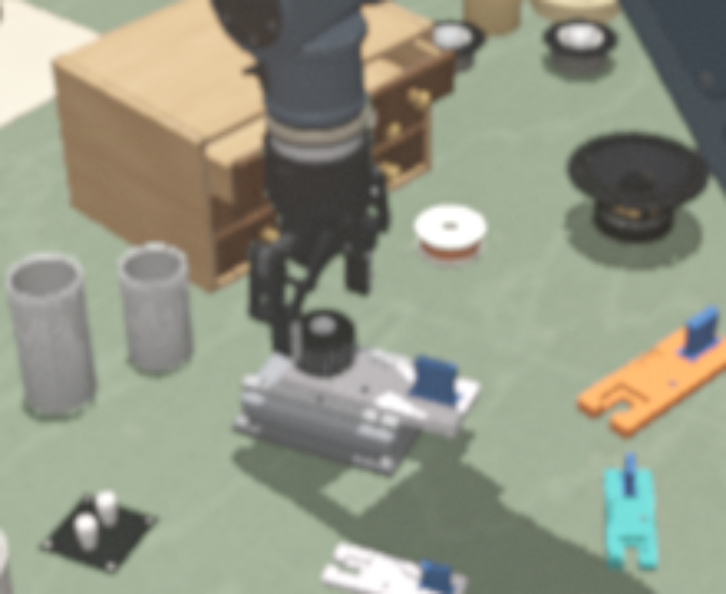

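The fingers straddle the knob and clear everything. I'll descend the rest and close.

Emit:
step_arm --pt "0.012 -0.0016 0.0004 0" --pt "0.0224 -0.0016 0.0004 0" --pt "0.0224 -0.0016 0.0004 0" --pt "0.0224 -0.0016 0.0004 0"

```text
t: 3.5
tcp_pos: [0.6153, 0.0301, 0.0477]
tool_rot: [-0.498, 0.501, 0.501, 0.5]
force: [0.2, 0.2, 0.6]
finger_gap: 1.0
```

Emit:
step_arm --pt "0 0 0 0" --pt "0 0 0 0" --pt "0 0 0 0" --pt "0 0 0 0" --pt "0 0 0 0" --pt "0 0 0 0" --pt "0 0 0 0" --pt "0 0 0 0" --jaw 0.04

```text
t: 4.17
tcp_pos: [0.6155, 0.0304, 0.0483]
tool_rot: [-0.498, 0.501, 0.501, 0.501]
force: [-1.0, 3.1, 5.7]
finger_gap: 0.577
```

```bash
cat >> h.py <<'E'
def th():
    z=tool()[1].as_matrix()[:,2]; return np.arctan2(z[1],z[0])
def st():
    s=telemetry.sense(); print("t",s["t"],"tcp",s["tcp_pos"].round(4),"th",round(th(),4),"F",s["force"].round(2),"T",s["ft_torque"].round(3),"gap",round(s["finger_gap"]*85.4,1),"q6",s["q"][5].round(3),"tau6",s["tau"][5].round(4))
E
python3 -c "
from h import *
st()"
```

```text
t 4.1667 tcp [0.6155 0.0304 0.0483] th 1.5677 F [-0.99  3.14  5.68] T [ 0.453  0.174 -0.021] gap 49.3 q6 -1.703 tau6 -0.005
```

Emit:
step_arm --pt "0 0 0 0.08" --pt "-0.0003 0 0 0.16" --pt "-0.0005 0 0 0.24" --pt "-0.0005 0 0 0.24"

```text
t: 4.5
tcp_pos: [0.6155, 0.03, 0.0488]
tool_rot: [-0.434, 0.558, 0.437, 0.556]
force: [-0.9, 0.1, 2.3]
finger_gap: 0.576
```

```bash
python3 -c "
from h import *
st()"
```

```text
t 4.5 tcp [0.6155 0.03   0.0488] th 1.3269 F [-0.87  0.12  2.27] T [0.028 0.093 0.129] gap 49.2 q6 -1.462 tau6 0.5313
```

Emit:
step_arm --pt "-0.0002 0 0 0.1" --pt "-0.0004 0 0 0.2" --pt "-0.0006 0 0 0.3" --pt "-0.0008 0 0 0.4" --pt "-0.0008 0 0 0.4"

```text
t: 4.92
tcp_pos: [0.6152, 0.0295, 0.0495]
tool_rot: [-0.315, 0.634, 0.317, 0.631]
force: [-0.9, -1.1, 3.8]
finger_gap: 0.579
```

```bash
python3 -c "
from h import *
st()"
```

```text
t 4.9167 tcp [0.6152 0.0295 0.0495] th 0.9276 F [-0.88 -1.12  3.75] T [-0.168  0.148  0.108] gap 49.4 q6 -1.062 tau6 0.6474
```

Emit:
step_arm --pt "-0.0002 0 0 0.1" --pt "-0.0004 0 0 0.2" --pt "-0.0006 0 0 0.3" --pt "-0.0008 0 0 0.4" --pt "-0.001 0 0 0.5" --pt "-0.0012 0 0 0.6" --pt "-0.0013 0 0 0.66" --pt "-0.0013 0 0 0.66"

```text
t: 5.58
tcp_pos: [0.6143, 0.0288, 0.0508]
tool_rot: [-0.095, 0.703, 0.096, 0.698]
force: [-3.0, -2.5, 3.9]
finger_gap: 0.575
```

```bash
python3 -c "
from h import *
import cv2
st()
im=optics.snapshot('side')[:,:,::-1]
cv2.imwrite('pics/s3.png',cv2.resize(im[200:300,250:400],None,fx=5,fy=5))
"
```

```text
t 5.5833 tcp [0.6143 0.0288 0.0508] th 0.271 F [-3.   -2.54  3.91] T [-0.282  0.37   0.079] gap 49.1 q6 -0.405 tau6 0.4485
```

View pics/s3.png

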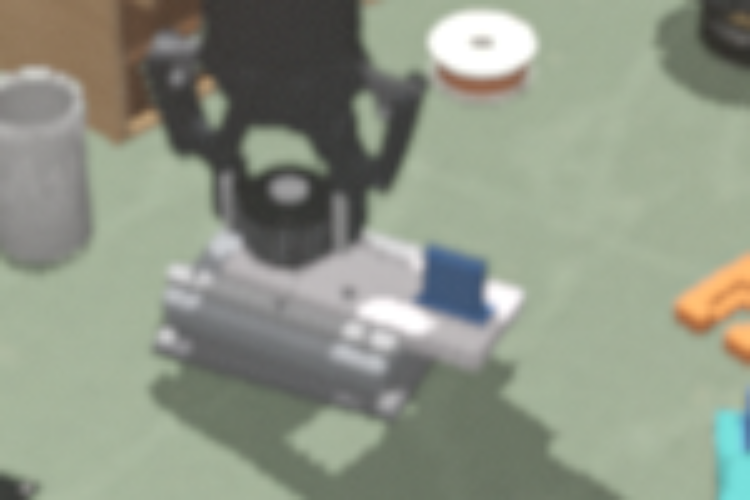

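Emit:
step_arm --pt "-0.0002 0 0 0.1" --pt "-0.0004 0 0 0.2" --pt "-0.0006 0 0 0.3" --pt "-0.0006 0 0 0.3"

```text
t: 5.97
tcp_pos: [0.6138, 0.0287, 0.0514]
tool_rot: [0.009, 0.71, -0.009, 0.704]
force: [-3.1, 0.0, 4.2]
finger_gap: 0.576
```

```bash
python3 -c "
from h import *
st()"
```

```text
t 5.9667 tcp [0.6138 0.0287 0.0514] th -0.0255 F [-3.12  0.01  4.21] T [-0.151  0.376  0.109] gap 49.2 q6 -0.108 tau6 0.6512
```

Emit:
step_arm --pt "-0.0001 0 0 0.07" --pt "-0.0003 0 0 0.14" --pt "-0.0003 0 0 0.14"

```text
t: 6.22
tcp_pos: [0.6136, 0.0287, 0.0517]
tool_rot: [0.057, 0.708, -0.057, 0.702]
force: [-3.3, -0.8, 3.5]
finger_gap: 0.577
```

```bash
python3 -c "
from h import *
st()"
```

```text
t 6.2167 tcp [0.6136 0.0287 0.0517] th -0.1617 F [-3.31 -0.82  3.51] T [-0.161  0.288  0.067] gap 49.2 q6 0.028 tau6 0.4762
```

Emit:
step_arm --pt "-0.0001 0 0 0.07" --pt "-0.0003 0 0 0.14" --pt "-0.0003 0 0 0.14"

```text
t: 6.47
tcp_pos: [0.6133, 0.0288, 0.052]
tool_rot: [0.105, 0.702, -0.105, 0.696]
force: [-2.7, -1.0, 4.1]
finger_gap: 0.576
```

```bash
python3 -c "
from h import *
st()"
```

```text
t 6.4667 tcp [0.6133 0.0288 0.052 ] th -0.2979 F [-2.72 -1.03  4.12] T [-0.134  0.252  0.083] gap 49.2 q6 0.164 tau6 0.4748
```

Emit:
step_arm --pt "-0.0001 0 0 0.07" --pt "-0.0003 0 0 0.14" --pt "-0.0003 0 0 0.14"

```text
t: 6.72
tcp_pos: [0.6131, 0.0289, 0.0522]
tool_rot: [0.152, 0.694, -0.153, 0.687]
force: [-3.7, -0.5, 4.0]
finger_gap: 0.578
```

```bash
python3 -c "
from h import *
st()"
```

```text
t 6.7167 tcp [0.6131 0.0289 0.0522] th -0.4339 F [-3.74 -0.49  4.01] T [-0.078  0.242  0.128] gap 49.4 q6 0.3 tau6 0.4746
```

Emit:
step_arm --pt "-0.0001 0 0 0.07" --pt "-0.0003 0 0 0.14" --pt "-0.0003 0 0 0.14"

```text
t: 6.97
tcp_pos: [0.6129, 0.029, 0.0525]
tool_rot: [0.198, 0.682, -0.2, 0.675]
force: [-2.7, -0.2, 4.6]
finger_gap: 0.572
```

```bash
python3 -c "
from h import *
st()"
```

```text
t 6.9667 tcp [0.6129 0.029  0.0525] th -0.5699 F [-2.74 -0.19  4.58] T [-0.129  0.313  0.109] gap 48.8 q6 0.436 tau6 0.4744
```

Emit:
step_arm --pt "-0.0001 0 0 0.07" --pt "-0.0003 0 0 0.14" --pt "-0.0003 0 0 0.14"

```text
t: 7.22
tcp_pos: [0.6127, 0.0291, 0.0528]
tool_rot: [0.243, 0.667, -0.245, 0.66]
force: [-3.7, 0.8, 4.3]
finger_gap: 0.573
```

```bash
python3 -c "
from h import *
st()"
```

```text
t 7.2167 tcp [0.6127 0.0291 0.0528] th -0.7059 F [-3.68  0.78  4.31] T [-0.052  0.286  0.136] gap 48.9 q6 0.572 tau6 0.4741
```

Emit:
step_arm --pt "-0.0001 0 0 0.07" --pt "-0.0003 0 0 0.14" --pt "-0.0003 0 0 0.14"

```text
t: 7.47
tcp_pos: [0.6125, 0.0292, 0.0529]
tool_rot: [0.288, 0.649, -0.29, 0.642]
force: [-3.7, 0.7, 3.4]
finger_gap: 0.575
```

```bash
python3 -c "
from h import *
st()"
```

```text
t 7.4667 tcp [0.6125 0.0292 0.0529] th -0.8414 F [-3.67  0.71  3.41] T [-0.035  0.278  0.16 ] gap 49.1 q6 0.708 tau6 0.5919
```

Emit:
step_arm --pt "-0.0001 0 0 0.07" --pt "-0.0001 0 0 0.07" --pt "-0.0001 0 0 0.07"

```text
t: 7.72
tcp_pos: [0.6124, 0.0293, 0.0529]
tool_rot: [0.308, 0.639, -0.311, 0.632]
force: [-2.4, 1.0, 2.3]
finger_gap: 0.579
```

```bash
python3 -c "
from h import *
import cv2
st()
cv2.imwrite('pics/t4.png',optics.snapshot('top')[:,:,::-1])
im=optics.snapshot('side')[:,:,::-1]
cv2.imwrite('pics/s4.png',cv2.resize(im[200:300,250:400],None,fx=5,fy=5))
st()
"
```

```text
t 7.7167 tcp [0.6124 0.0293 0.0529] th -0.9059 F [-2.41  0.98  2.25] T [-0.033  0.246  0.272] gap 49.4 q6 0.773 tau6 0.3011
t 7.8167 tcp [0.6124 0.0293 0.0529] th -0.9078 F [-2.9  -0.1   3.08] T [0.072 0.283 0.279] gap 49.0 q6 0.775 tau6 0.2526
```

View pics/s4.png

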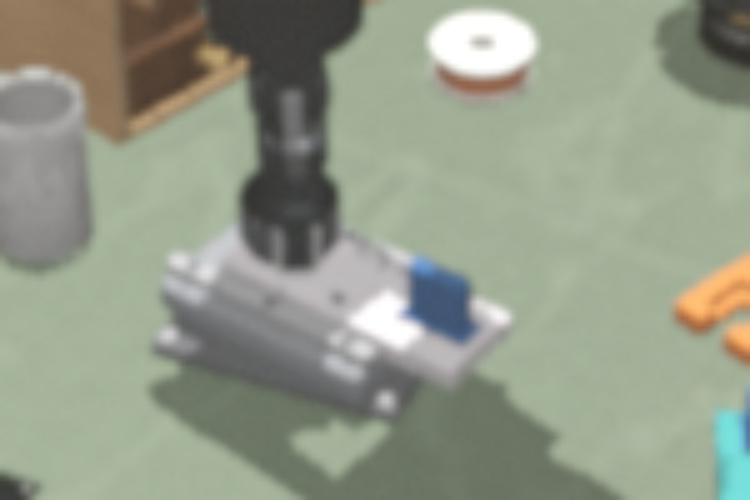

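The stop is felt: torque jumped from about 0.1 to 0.28 N m, and the side view shows the head twisted. I'll ease back and release.

Emit:
step_arm --pt "0 0 0 -0.07" --pt "0 0 0 -0.14" --pt "0 0 0 -0.2" --pt "0 0 0 -0.2"

```text
t: 8.15
tcp_pos: [0.6127, 0.0291, 0.0529]
tool_rot: [0.243, 0.667, -0.245, 0.66]
force: [-2.4, -1.3, 2.8]
finger_gap: 0.578
```

```bash
python3 -c "
from h import *
st()"
```

```text
t 8.15 tcp [0.6127 0.0291 0.0529] th -0.7055 F [-2.4  -1.25  2.8 ] T [-0.151  0.171  0.053] gap 49.3 q6 0.572 tau6 -0.3057
```

Emit:
step_arm --pt "0 0 0 0" --pt "0 0 0 0" --pt "0 0 0 0" --pt "0 0 0 0" --pt "0 0 0 0" --pt "0 0 0 0" --pt "0 0 0 0" --pt "0 0 0 0" --jaw 0.0854

```text
t: 8.82
tcp_pos: [0.6127, 0.0291, 0.0529]
tool_rot: [0.243, 0.667, -0.245, 0.66]
force: [-0.2, 0.2, -0.2]
finger_gap: 1.003
```

Emit:
step_arm --pt "-0.02 0 0 0" --pt "-0.04 0 0 0" --pt "-0.07 0 0 0" --pt "-0.1 0 0 0" --pt "-0.13 0 0 0" --pt "-0.15 0 0 0" --pt "-0.15 0 0 0" --pt "-0.15 0 0 0"

```text
t: 9.48
tcp_pos: [0.6148, 0.029, 0.2043]
tool_rot: [0.244, 0.666, -0.245, 0.661]
force: [-0.5, -0.2, -0.2]
finger_gap: 1.002
```

```bash
python3 -c "
from h import *
import cv2
st()
print(shift([.525,.0167,.2]), 'turn to th=-1.424:',th()+1.424)
cv2.imwrite('pics/t5.png',optics.snapshot('top')[:,:,::-1])
im=optics.snapshot('side')[:,:,::-1]
cv2.imwrite('pics/s5.png',cv2.resize(im[200:300,250:400],None,fx=5,fy=5))
"
```

```text
t 9.4833 tcp [0.6148 0.029  0.2043] th -0.7055 F [-0.46 -0.17 -0.15] T [-0.015  0.052 -0.055] gap 85.6 q6 0.572 tau6 0.0001
[ 0.00493516 -0.06757405 -0.06041946] turn to th=-1.424: 0.7185381060680819
```

View pics/s5.png

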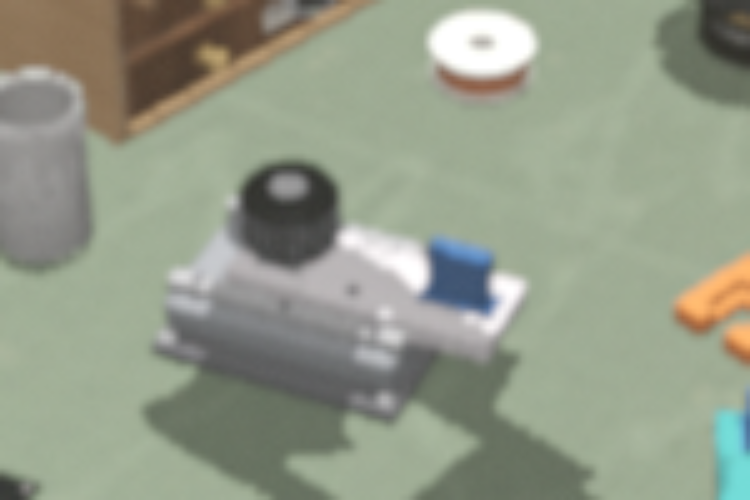

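Emit:
step_arm --pt "0 -0.01 -0.009 0.1" --pt "0 -0.02 -0.018 0.2" --pt "0 -0.03 -0.027 0.3" --pt "0 -0.04 -0.036 0.4" --pt "0 -0.05 -0.045 0.5" --pt "0 -0.06 -0.054 0.6" --pt "0 -0.068 -0.06 0.72" --pt "0 -0.068 -0.06 0.72"

```text
t: 10.25
tcp_pos: [0.5198, 0.0166, 0.2009]
tool_rot: [0.459, 0.54, -0.467, 0.529]
force: [-0.4, 0.6, -0.1]
finger_gap: 1.0
```

Run:
```python
from h import *
import cv2,json
st()
p=optics.camera_params("wrist")
import pickle;pickle.dump(p,open("p2.pkl","wb"))
im=optics.snapshot('wrist')[:,:,::-1]
cv2.imwrite('pics/w2.png',im)
c=proj(p,[.525,.0167,.076]);print(c, proj(p,[.6146,.03,.085]))
u,v=int(c[0]),int(c[1]);x0,y0=max(u-80,0),max(v-60,0);print("crop0",x0,y0)
cv2.imwrite('pics/w2c.png',cv2.resize(im[y0:y0+120,x0:x0+160],None,fx=5,fy=5,interpolation=cv2.INTER_CUBIC))
```

```text
t 10.25 tcp [0.5198 0.0166 0.2009] th -1.4279 F [-0.38  0.64 -0.13] T [-0.016 -0.051 -0.022] gap 85.4 q6 1.246 tau6 0.6309
[317.07228094 214.97824106] [316.40018233  61.10439132]
crop0 237 154
```

View pics/w2.png

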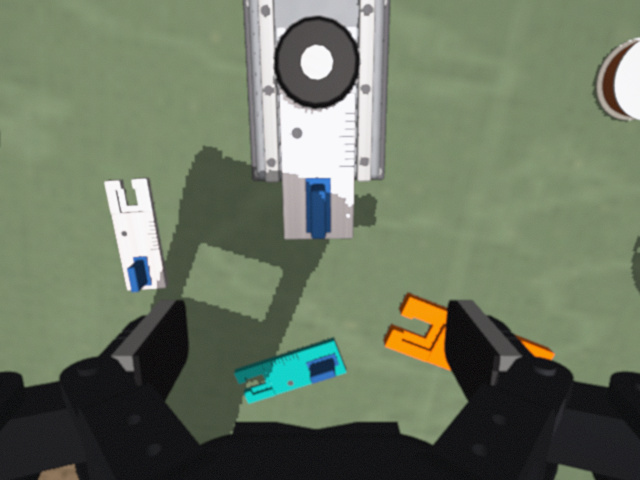

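View pics/w2c.png

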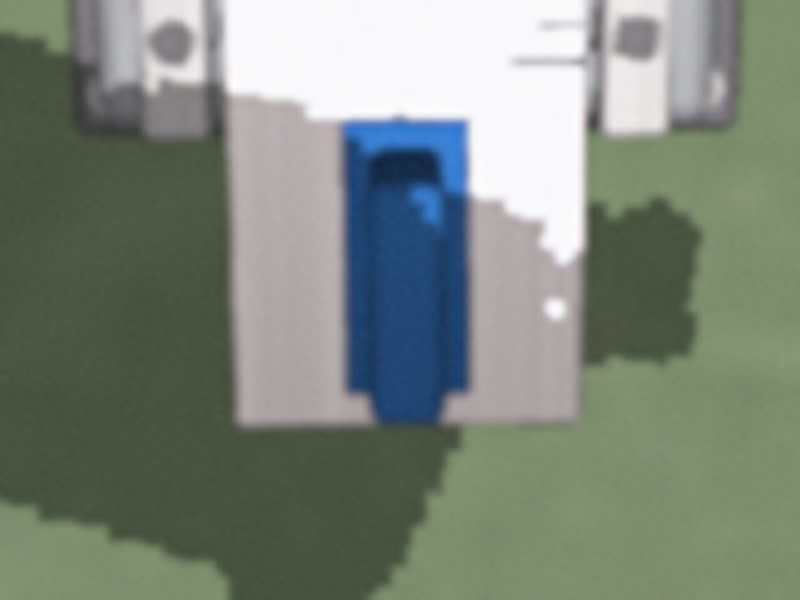

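The fin top is centred at (318.2,214.8), within about 0.7 mm of the estimate. The jaws are aligned across it.

Run:
```python
from h import *
import pickle
p=pickle.load(open("p2.pkl","rb"))
f=at(p,318.2,214.8,.076);print(f)
k=at(p,317,62,.084);print("knob",k, np.arctan2(*(k-f)[[1,0]]))
st();print(shift([f[0],f[1],.049]))
```

```text
[0.52521863 0.01600373 0.076     ]
knob [0.61428887 0.02961695 0.084     ] 0.15166327390786707
t 10.3 tcp [0.5216 0.0165 0.2014] th -1.4237 F [ 0.49 -0.1  -0.08] T [-0.015 -0.051  0.027] gap 85.7 q6 1.242 tau6 0.2233
[0.15229256 0.00585625 0.00159355]
```

Emit:
step_arm --pt "0.03 0.001 0.0004 0" --pt "0.06 0.002 0.0008 0" --pt "0.09 0.003 0.0012 0" --pt "0.11 0.004 0.0014 0" --pt "0.125 0.004 0.0014 0" --pt "0.125 0.004 0.0014 0" --pt "0.125 0.004 0.0014 0" --pt "0.125 0.004 0.0014 0" --jaw 0.04 --grip_force 20

```text
t: 10.97
tcp_pos: [0.5247, 0.0159, 0.0765]
tool_rot: [0.458, 0.54, -0.465, 0.531]
force: [-0.7, -0.4, -0.5]
finger_gap: 0.464
```

Run:
```python
from h import *
st();print(shift([.5252,.016,.049]))
```

```text
t 10.9667 tcp [0.5247 0.0159 0.0765] th -1.4223 F [-0.71 -0.35 -0.53] T [-0.062  0.017  0.032] gap 39.7 q6 1.241 tau6 -0.0082
[2.75130473e-02 9.72536500e-04 4.69171641e-05]
```

Emit:
step_arm --pt "0.012 0 0 0" --pt "0.022 0 0 0" --pt "0.0275 0 0 0" --pt "0.0275 0 0 0" --pt "0.0275 0 0 0"

```text
t: 11.38
tcp_pos: [0.5242, 0.0159, 0.0491]
tool_rot: [0.458, 0.54, -0.465, 0.531]
force: [-0.3, 0.4, -0.1]
finger_gap: 0.467
```

Emit:
step_arm --pt "0 0 0 0" --pt "0 0 0 0" --pt "0 0 0 0" --pt "0 0 0 0" --pt "0 0 0 0" --pt "0 0 0 0" --pt "0 0 0 0" --pt "0 0 0 0" --jaw 0.004

```text
t: 12.05
tcp_pos: [0.5245, 0.0158, 0.0495]
tool_rot: [0.458, 0.54, -0.464, 0.532]
force: [-1.3, 0.8, 5.5]
finger_gap: 0.11
```

Run:
```python
from h import *
import cv2
st()
im=optics.snapshot('side')[:,:,::-1]
cv2.imwrite('pics/s6.png',cv2.resize(im[200:300,250:400],None,fx=5,fy=5))
```

```text
t 12.05 tcp [0.5245 0.0158 0.0495] th -1.4221 F [-1.28  0.77  5.45] T [-0.06   0.039 -0.024] gap 9.4 q6 1.241 tau6 0.0005
```

View pics/s6.png

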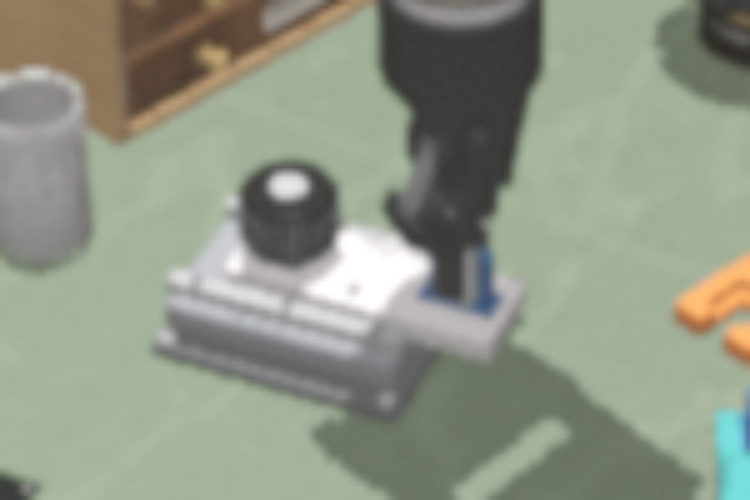

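Gripped at 9.4 mm, matching the fin. A gentle first pull follows.

Emit:
step_arm --pt "-0.0003 -0.001 0 0" --pt "-0.0003 -0.003 0 0" --pt "-0.0003 -0.005 0 0" --pt "-0.0003 -0.007 0 0" --pt "-0.0003 -0.007 0 0" --grip_force 50

```text
t: 12.52
tcp_pos: [0.517, 0.0148, 0.0497]
tool_rot: [0.458, 0.54, -0.465, 0.531]
force: [-0.4, 0.3, 0.3]
finger_gap: 0.105
```

Run:
```python
from h import *
st()
```

```text
t 12.5167 tcp [0.517  0.0148 0.0497] th -1.4221 F [-0.43  0.31  0.33] T [-0.053 -0.014  0.029] gap 8.9 q6 1.237 tau6 -0.0057
```

Emit:
step_arm --pt "-0.0002 -0.003 0 0" --pt "-0.0002 -0.006 0 0" --pt "-0.0002 -0.009 0 0" --pt "-0.0002 -0.012 0 0" --pt "-0.0002 -0.015 0 0" --pt "-0.0002 -0.018 0 0" --pt "-0.0002 -0.018 0 0"

```text
t: 13.1
tcp_pos: [0.4977, 0.0123, 0.05]
tool_rot: [0.458, 0.541, -0.465, 0.531]
force: [-1.2, 0.4, -2.9]
finger_gap: 0.107
```

Run:
```python
from h import *
import cv2
st()
im=optics.snapshot('side')[:,:,::-1]
cv2.imwrite('pics/s7.png',cv2.resize(im[200:300,250:400],None,fx=5,fy=5))
```

```text
t 13.1 tcp [0.4977 0.0123 0.05  ] th -1.4223 F [-1.21  0.38 -2.85] T [-0.039  0.059 -0.035] gap 9.1 q6 1.225 tau6 -0.0126
```

View pics/s7.png

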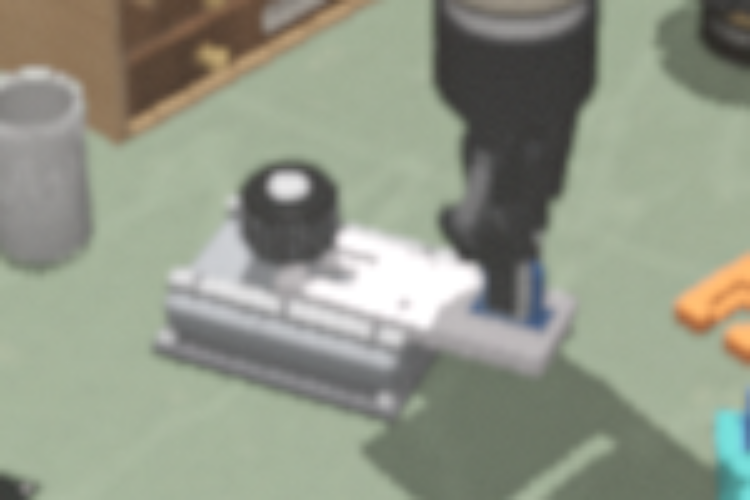

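Emit:
step_arm --pt "0.0003 -0.007 0 0" --pt "0.0003 -0.014 0 0" --pt "0.0003 -0.021 0 0" --pt "0.0003 -0.028 0 0" --pt "0.0003 -0.035 0 0" --pt "0.0003 -0.042 0 0" --pt "0.0003 -0.048 0 0" --pt "0.0003 -0.048 0 0"

```text
t: 13.82
tcp_pos: [0.4487, 0.0053, 0.0506]
tool_rot: [0.458, 0.541, -0.465, 0.53]
force: [-0.4, -0.4, -2.0]
finger_gap: 0.105
```

Emit:
step_arm --pt "0 0 0 0" --pt "0 0 0 0"

```text
t: 13.98
tcp_pos: [0.4488, 0.0052, 0.0506]
tool_rot: [0.458, 0.541, -0.465, 0.53]
force: [-0.4, 1.2, -2.0]
finger_gap: 0.108
```

Run:
```python
from h import *
import cv2
st()
im=optics.snapshot('side')[:,:,::-1]
cv2.imwrite('pics/s8.png',cv2.resize(im[200:300,250:400],None,fx=5,fy=5))
```

```text
t 13.9833 tcp [0.4488 0.0052 0.0506] th -1.4229 F [-0.39  1.24 -2.  ] T [-0.06   0.042 -0.034] gap 9.2 q6 1.19 tau6 -0.0025
```

View pics/s8.png

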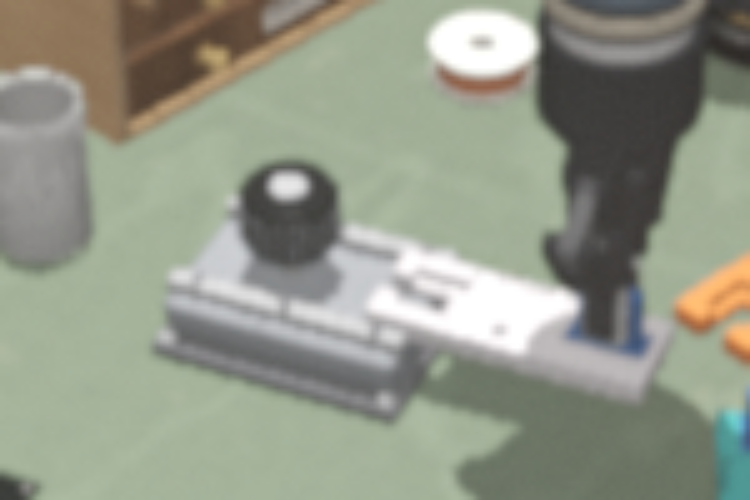

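Emit:
step_arm --pt "-0.004 0 0 0" --pt "-0.01 0 0 0" --pt "-0.02 0 0 0" --pt "-0.035 0 0 0" --pt "-0.05 0 0 0" --pt "-0.07 0 0 0" --pt "-0.09 0 0 0" --pt "-0.09 0 0 0" --grip_force 80

```text
t: 14.7
tcp_pos: [0.4534, 0.0045, 0.144]
tool_rot: [0.459, 0.539, -0.464, 0.533]
force: [0.8, -0.1, -1.7]
finger_gap: 0.101
```

Run:
```python
from h import *
import cv2
st()
q=optics.camera_params("side")
im=optics.snapshot('side')[:,:,::-1]
cv2.imwrite('pics/s9.png',cv2.resize(im[180:400,200:420],None,fx=2.7,fy=2.7))
cv2.imwrite('pics/s9full.png',im)
im=optics.snapshot('wrist')[:,:,::-1]
cv2.imwrite('pics/w9.png',im)
```

```text
t 14.7 tcp [0.4534 0.0045 0.144 ] th -1.4224 F [ 0.78 -0.06 -1.72] T [-0.064 -0.04  -0.011] gap 8.7 q6 1.189 tau6 -0.0049
```

View pics/s9.png

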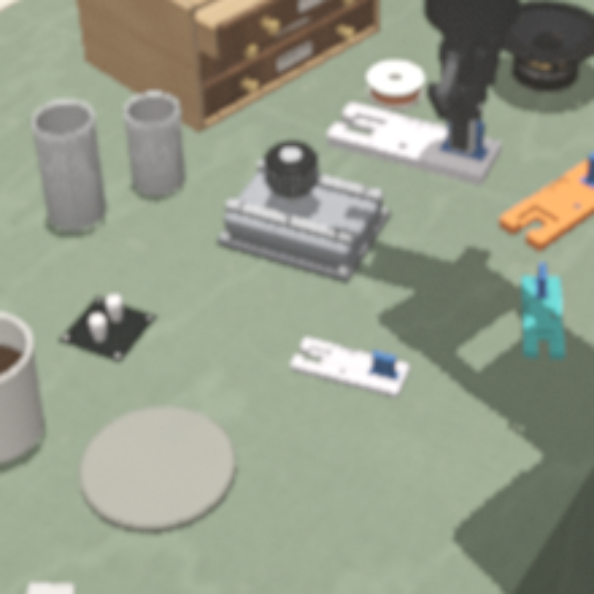

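View pics/w9.png

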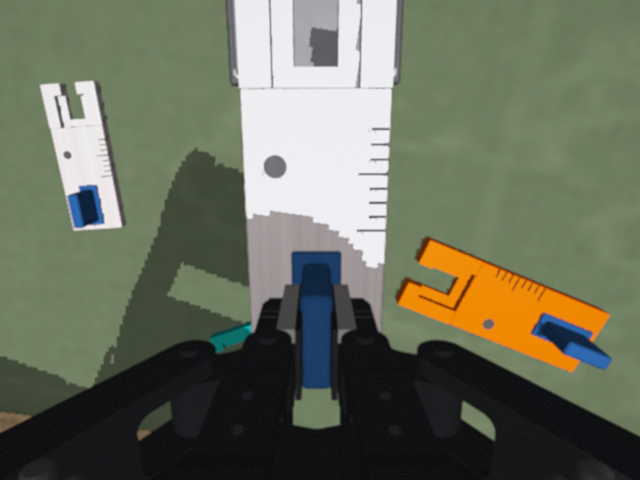

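The arm is held level and clear of the stand. Next I'll measure the pad by ellipse fits in both fixed views.

Run:
```python
from h import *
import cv2
top=cv2.imread("pics/top0.png");side=cv2.imread("pics/s9full.png")
for n,im,(u,v),w in(("top",top,(201,231),35),("side",side,(258,353),50)):
    c=im[v-w:v+w,u-w:u+w].astype(int)
    ref=np.median(im[v-5:v+5,u-5:u+5].reshape(-1,3),axis=0); 
    g=c[:,:,1]-(c[:,:,2]+c[:,:,0])/2; g0=ref[1]-(ref[0]+ref[2])/2
    m=(g<g0+ (np.median(g[:3])-g0)/2).astype(np.uint8)
    k,lab,stt,cen=cv2.connectedComponentsWithStats(m); l=lab[w,w]; m=(lab==l).astype(np.uint8)
    cnt=max(cv2.findContours(m,0,1)[0],key=len)
    p=optics.camera_params(n)
    pts=np.array([at(p,a+u-w,b+v-w,.01)[:2] for a,b in cnt[:,0]])
    (x,y),r=cv2.minEnclosingCircle((pts*1000).astype(np.float32))
    A=np.c_[pts,np.ones(len(pts))];s=np.linalg.lstsq(A,-(pts**2).sum(1),rcond=None)[0];cx,cy=-s[:2]/2
    print(n,g0,np.median(g[:3]),len(cnt),x,y,r,"LS",cx,cy,np.sqrt(cx*cx+cy*cy-s[2]))
    vis=cv2.drawContours(im[v-w:v+w,u-w:u+w].copy(),[cnt],-1,(0,0,255),1);cv2.imwrite(f"pics/pad_{n}.png",cv2.resize(vis,None,fx=5,fy=5))
```

```text
top 6.5 17.0 134 539.5260620117188 327.6112365722656 61.306941986083984 LS 0.5398423839115057 0.3272061205740493 0.059321279764476605
side 6.0 18.5 149 538.0183715820312 332.61737060546875 62.13875961303711 LS 0.5375482248397179 0.3321740450420584 0.06013851622955955
```

Emit:
step_arm --pt "0 0.004 -0.01 -0.04" --pt "0 0.01 -0.025 -0.1" --pt "0 0.018 -0.045 -0.16" --pt "0 0.026 -0.067 -0.24" --pt "0 0.036 -0.092 -0.32" --pt "0 0.046 -0.117 -0.4" --pt "0 0.055 -0.141 -0.48" --pt "0 0.063 -0.161 -0.55"

```text
t: 15.47
tcp_pos: [0.4889, 0.1759, 0.1394]
tool_rot: [0.294, 0.648, -0.299, 0.635]
force: [0.8, 0.5, -2.2]
finger_gap: 0.104
```

Run:
```python
from h import *
st();print(shift([.5186,.2894,.144]),th()+np.pi/2)
```

```text
t 15.4667 tcp [0.4889 0.1759 0.1394] th -0.8662 F [ 0.85  0.53 -2.2 ] T [-0.031  0.001 -0.033] gap 8.9 q6 0.99 tau6 0.2358
[-0.00498948  0.09610961 -0.06733146] 0.7045659983085473
```

Emit:
step_arm --pt "-0.001 0.014 -0.01 -0.06" --pt "-0.002 0.03 -0.021 -0.12" --pt "-0.003 0.046 -0.032 -0.19" --pt "-0.004 0.062 -0.043 -0.26" --pt "-0.005 0.076 -0.053 -0.31" --pt "-0.005 0.088 -0.062 -0.36" --pt "-0.005 0.096 -0.067 -0.4" --pt "-0.005 0.096 -0.067 -0.4"

```text
t: 16.13
tcp_pos: [0.5181, 0.2915, 0.1422]
tool_rot: [0.161, 0.696, -0.163, 0.681]
force: [-0.6, -0.3, -2.2]
finger_gap: 0.105
```

Emit:
step_arm --pt "0 0 0 0" --pt "0 0 0 0" --pt "0 0 0 0"

```text
t: 16.38
tcp_pos: [0.5171, 0.2909, 0.1412]
tool_rot: [0.16, 0.696, -0.163, 0.68]
force: [0.3, -0.1, -2.2]
finger_gap: 0.103
```

Run:
```python
from h import *
import cv2
st();print(shift([.5186,.2894,.03]),th()+np.pi/2)
for n in("wrist","side","top"):
    im=optics.snapshot(n)[:,:,::-1]; cv2.imwrite(f'pics/{n}10.png',im)
    if n=="side":cv2.imwrite('pics/s10.png',cv2.resize(im[220:420,140:360],None,fx=3,fy=3))
```

```text
t 16.3833 tcp [0.5171 0.2909 0.1412] th -0.4623 F [ 0.32 -0.12 -2.16] T [-0.144 -0.    -0.044] gap 8.8 q6 0.776 tau6 -0.0019
[0.11116447 0.00039519 0.00441215] 1.1084905506522138
```

View pics/wrist10.png

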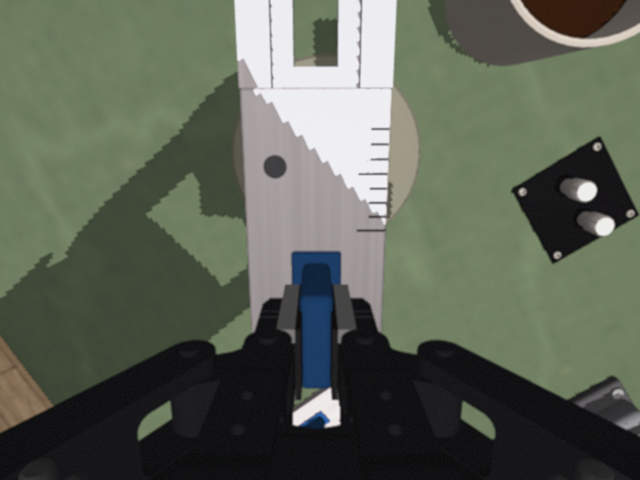

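View pics/s10.png

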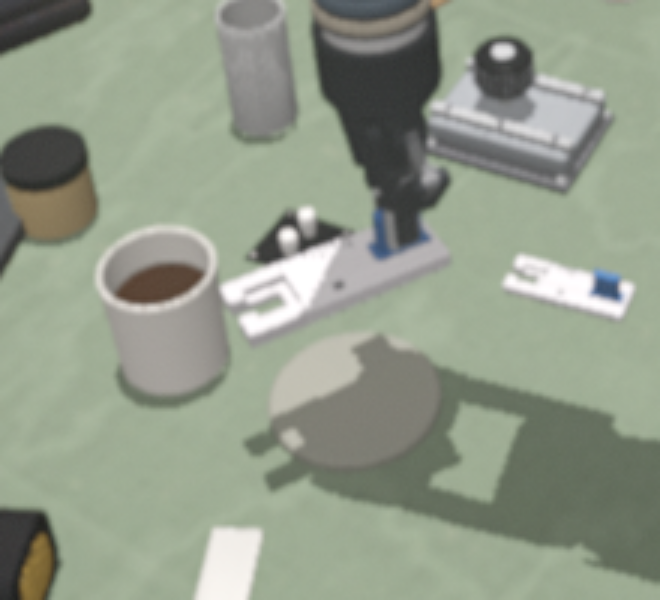

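Run:
```python
from h import *
import cv2
p=optics.camera_params("wrist")
im=cv2.imread("pics/wrist10.png")
a=np.linspace(0,2*np.pi,200)
for c,col in(((.5395,.3275),(0,0,255)),((.5377,.3320),(255,0,0))):
    for i in a:
        for z in (.01,):
            u=proj(p,[c[0]+.06*np.cos(i),c[1]+.06*np.sin(i),z]); cv2.circle(im,tuple(int(round(x)) for x in u),0,col,-1)
    print(proj(p,[*c,.01]))
cv2.imwrite("pics/w10c.png",cv2.resize(im[40:240,200:440],None,fx=3.3,fy=3,interpolation=cv2.INTER_NEAREST))
```

```text
[324.30560981 156.22189257]
[318.58653147 151.03192821]
```

View pics/w10c.png

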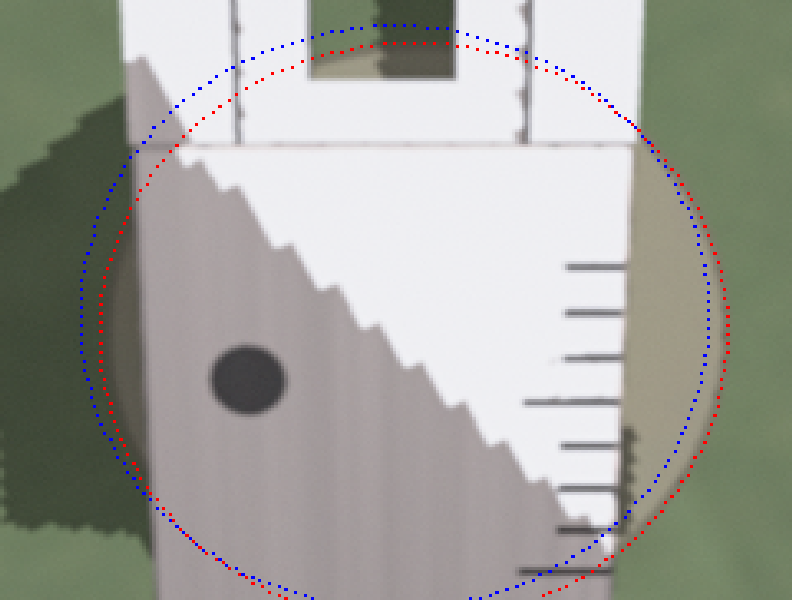

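Run:
```python
from h import *
import cv2
t,r=tool();M=r.as_matrix();y=M[:,1]*[1,1,0];z=M[:,2]*[1,1,0]
print("tilt of tool",M[:,0])
f=t.copy();  # fin at tcp+0.0007 y
o=t+y*.0457; top=t[2]-.0495-.0+.044
im=cv2.imread("pics/side10.png");p=optics.camera_params("side")
for a,b in((-.07,-.025),(-.07,.025),(.07,-.025),(.07,.025)):
    X=o+y*a+z*b;X[2]=top;u=proj(p,X);cv2.circle(im,tuple(int(round(v)) for v in u),0,(0,0,255),-1)
cv2.imwrite("pics/s10b.png",cv2.resize(im[280:350,200:300],None,fx=7,fy=7,interpolation=cv2.INTER_NEAREST))
st();print(shift([.5191,.2856,.0295]))
```

```text
tilt of tool [-0.0216028   0.00179561 -0.99976502]
t 16.5333 tcp [0.5179 0.2909 0.142 ] th -0.4628 F [-0.62 -0.1  -2.05] T [-0.015  0.007  0.018] gap 8.4 q6 0.776 tau6 -0.0012
[ 0.11247647 -0.00328335  0.0056649 ]
```

View pics/s10b.png

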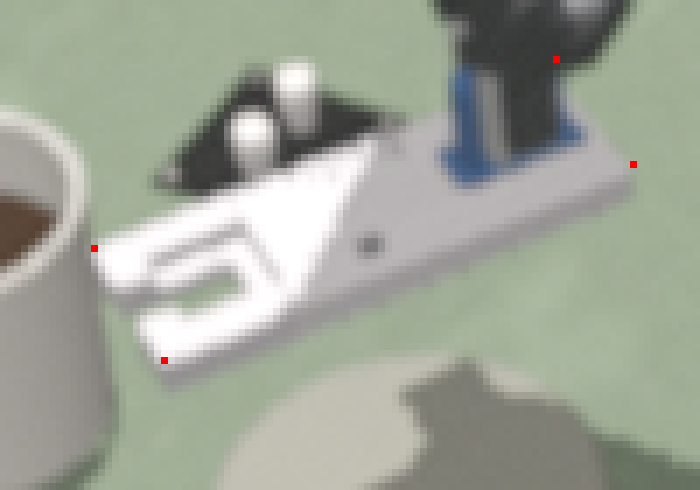

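Emit:
step_arm --pt "0.01 -0.001 0.001 0" --pt "0.03 -0.0015 0.002 0" --pt "0.05 -0.002 0.003 0" --pt "0.07 -0.0025 0.004 0" --pt "0.085 -0.003 0.005 0" --pt "0.097 -0.0033 0.0057 0" --pt "0.103 -0.0033 0.0057 0" --pt "0.103 -0.0033 0.0057 0"

```text
t: 17.2
tcp_pos: [0.5184, 0.285, 0.0374]
tool_rot: [0.161, 0.697, -0.164, 0.68]
force: [-0.6, 0.2, -2.4]
finger_gap: 0.094
```

Emit:
step_arm --pt "0 0 0 0" --pt "0 0 0 0"

```text
t: 17.37
tcp_pos: [0.5189, 0.2851, 0.0379]
tool_rot: [0.161, 0.696, -0.164, 0.68]
force: [0.1, -0.4, -2.6]
finger_gap: 0.093
```

Run:
```python
from h import *
import cv2
st();print(shift([.5191,.2856,.0285]))
im=optics.snapshot("side")[:,:,::-1];cv2.imwrite('pics/s11.png',cv2.resize(im[220:420,140:360],None,fx=3,fy=3))
```

```text
t 17.3667 tcp [0.5189 0.2851 0.0379] th -0.4634 F [ 0.05 -0.39 -2.63] T [-0.025  0.015 -0.019] gap 8.0 q6 0.764 tau6 -0.0012
[0.00942398 0.00063923 0.00011932]
```

View pics/s11.png

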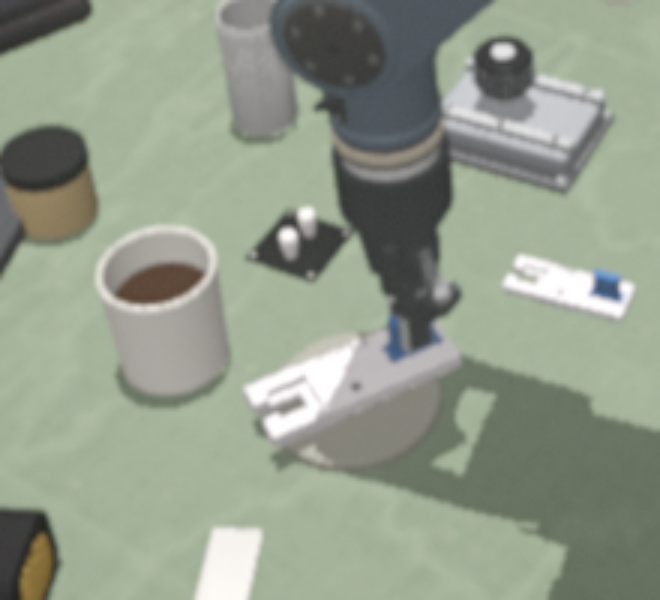

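Emit:
step_arm --pt "0.003 0 0 0" --pt "0.006 0 0 0" --pt "0.008 0 0 0" --pt "0.0095 0 0 0" --pt "0.0095 0 0 0" --pt "0.0095 0 0 0"

```text
t: 17.92
tcp_pos: [0.5188, 0.2852, 0.0286]
tool_rot: [0.161, 0.696, -0.164, 0.68]
force: [-0.6, 0.1, -2.0]
finger_gap: 0.099
```

Run:
```python
from h import *
st()
```

```text
t 17.9167 tcp [0.5188 0.2852 0.0286] th -0.4633 F [-0.59  0.08 -1.96] T [-0.087  0.064  0.027] gap 8.5 q6 0.764 tau6 -0.0019
```

Emit:
step_arm --pt "0.0007 0 0 0" --pt "0.0014 0 0 0" --pt "0.0014 0 0 0"

```text
t: 18.17
tcp_pos: [0.5188, 0.2853, 0.0282]
tool_rot: [0.161, 0.696, -0.164, 0.68]
force: [-1.4, -0.1, 3.9]
finger_gap: 0.102
```

Run:
```python
from h import *
import cv2
st()
im=optics.snapshot("wrist")[:,:,::-1];cv2.imwrite('pics/w12.png',im)
im=optics.snapshot("side")[:,:,::-1];cv2.imwrite('pics/s12.png',cv2.resize(im[290:390,200:320],None,fx=6,fy=6))
```

```text
t 18.1667 tcp [0.5188 0.2853 0.0282] th -0.4631 F [-1.43 -0.07  3.87] T [-0.242  0.197 -0.025] gap 8.7 q6 0.764 tau6 -0.022
```

View pics/s12.png

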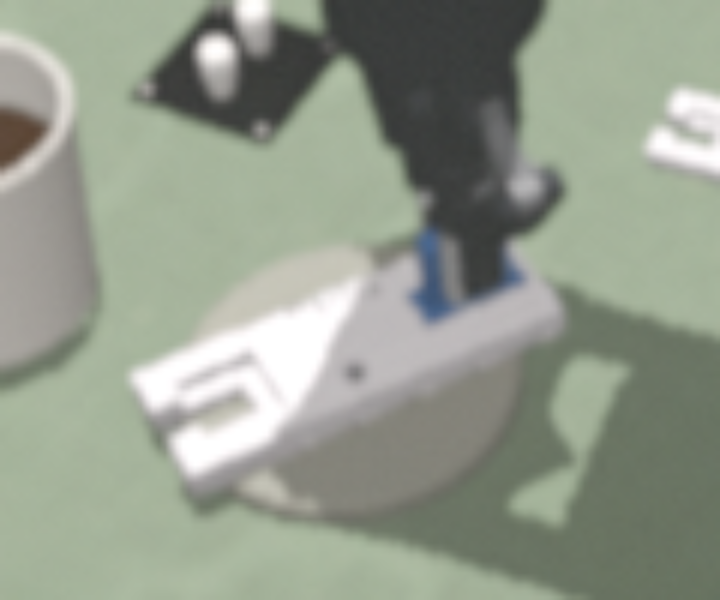

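View pics/w12.png

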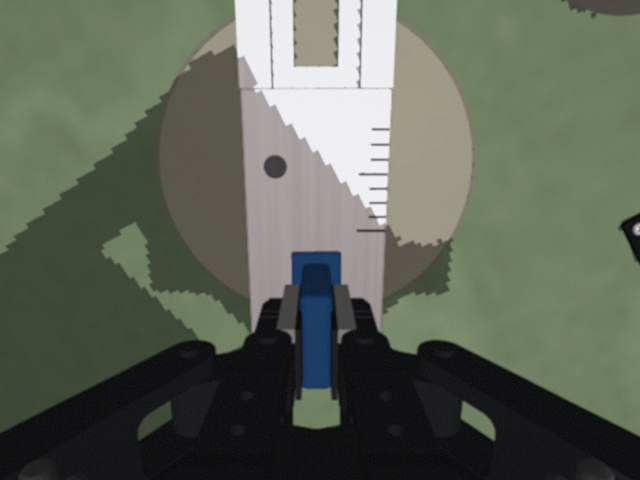

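Run:
```python
from h import *
import cv2
p=optics.camera_params("wrist");t,r=tool();y=r.as_matrix()[:,1]
o=t+y*.0457;o[2]=.01;print(o,proj(p,o))
im=cv2.imread("pics/w12.png")
for d,col in((0,(0,0,255)),(.005,(255,0,0))):
  for i in np.linspace(0,2*np.pi,300):
    c=o+y*d;u=proj(p,[c[0]+.06*np.cos(i),c[1]+.06*np.sin(i),.01]);cv2.circle(im,tuple(int(round(x)) for x in u),0,col,-1)
cv2.imwrite("pics/w12c.png",cv2.resize(im[0:330,140:490],None,fx=2,fy=1.8))
```

```text
[0.5392334  0.32618533 0.01      ] [316.13640946 174.26510354]
```

View pics/w12c.png

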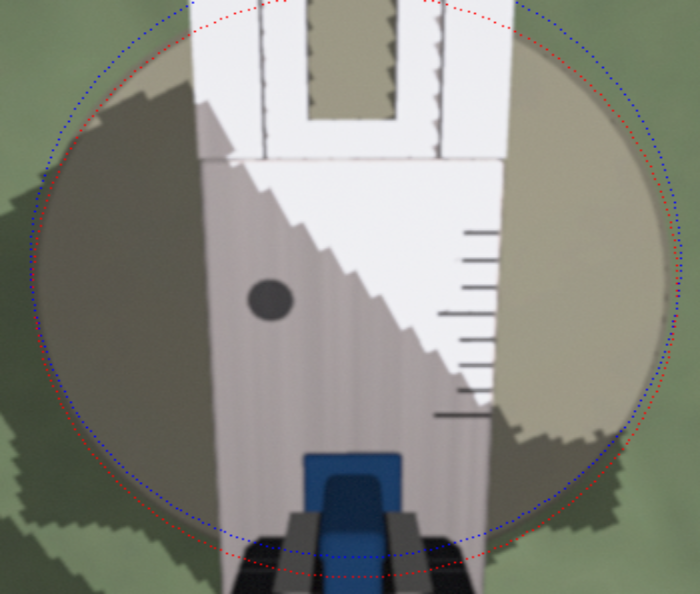

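The arm is centred on the pad within about 3 mm and in light contact. I'll release and back away upward.

Emit:
step_arm --pt "-0.0005 0 0 0" --pt "-0.0005 0 0 0" --pt "-0.0005 0 0 0" --pt "-0.0005 0 0 0" --pt "-0.0005 0 0 0" --pt "-0.0005 0 0 0" --jaw 0.035 --grip_force 20

```text
t: 18.77
tcp_pos: [0.5188, 0.2853, 0.0285]
tool_rot: [0.161, 0.696, -0.164, 0.68]
force: [1.2, 0.9, -0.0]
finger_gap: 0.411
```

Emit:
step_arm --pt "-0.01 0 0 0" --pt "-0.03 0 0 0" --pt "-0.055 0 0 0" --pt "-0.08 0 0 0" --pt "-0.11 0 0 0" --pt "-0.14 0 0 0" --pt "-0.14 0 0 0" --pt "-0.14 0 0 0"

```text
t: 19.43
tcp_pos: [0.5234, 0.2855, 0.1712]
tool_rot: [0.162, 0.694, -0.163, 0.682]
force: [-0.4, 0.1, -0.5]
finger_gap: 0.406
```

Run:
```python
from h import *
import cv2
st()
p=optics.camera_params("wrist");im=optics.snapshot("wrist")[:,:,::-1];cv2.imwrite('pics/w13.png',im)
im=optics.snapshot("side")[:,:,::-1];cv2.imwrite('pics/s13.png',im)
print(proj(p,[.5392,.3262,.022]),proj(p,[.5395,.3265,.01]),proj(p,[.5189,.2857,.054]))
```

```text
t 19.4333 tcp [0.5234 0.2855 0.1712] th -0.4631 F [-0.37  0.1  -0.5 ] T [ 0.017 -0.029  0.044] gap 34.7 q6 0.766 tau6 0.0002
[313.23489386 153.07349462] [313.81731764 151.13869333] [312.10576737 230.45515998]
```

View pics/w13.png

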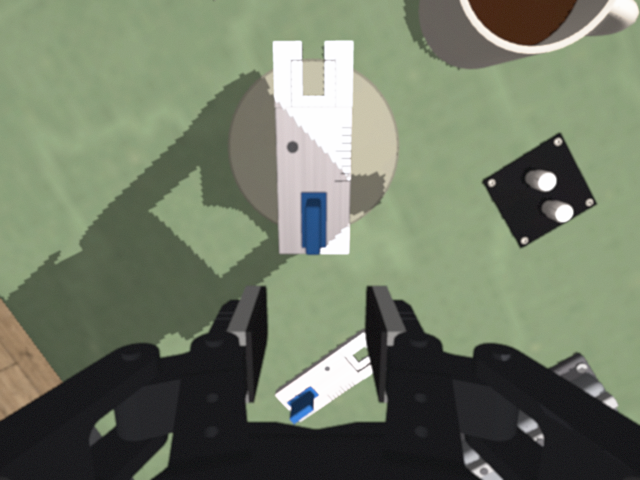

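View pics/s13.png

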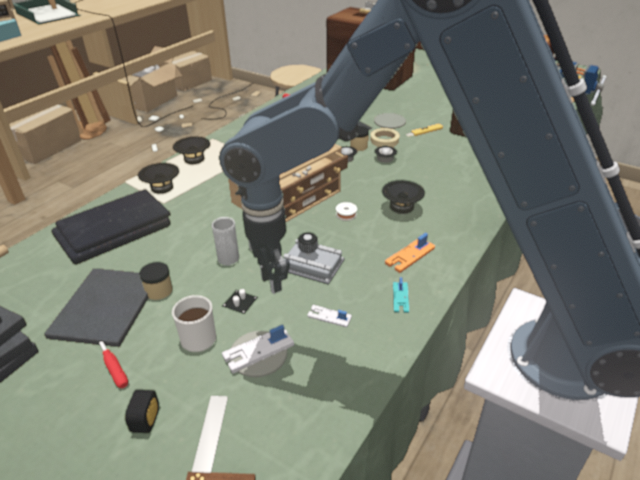

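The arm lies flat on the pad, fin up, with both centres near (313,149), and the gripper is clear. The bystanders look unmoved. I'm handing in.

```bash
python3 -c "
from station import manip
print(manip.sign_off())"
```

```text
the job is handed in; nothing more can be done
None
```

The trammel arm is off the stand and lying flat, fin up, on the grey felt pad; I handed the job in at about 19.5 s of the 72 s allowed.

- **Knob:** I turned it clockwise about 2.5 rad in one grasp, longer than the suggested 1.5 rad. At the stop the torque rose from about 0.1 to 0.28 N m. That implies a head twist of roughly 0.23 rad (about 20 mm at the corner), which I did not measure directly. I eased back before letting go, and the head sprang back.
- **Drawing out:** I pinched the fin and slid the arm out about 76 mm. Tool force stayed within about 6 N.
- **Placing:** I lowered the arm onto the pad until light contact (about 6 N), then released and lifted clear.
- **Last checks:** The wrist view after release put the arm and pad centres within about 3 mm of each other, against a 25 mm limit. The bystanders looked unmoved in the wrist and side views. The gripper was about 16 cm above the table and touching nothing.
- **Disagreement:** The top and side cameras put the pad centre about 5 mm apart. The wrist view settled it, agreeing with the top camera to about 2 mm.

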